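# Clear the ring lathe, load the chuck and start it

## Task

Get the little turning machine ready for its next ring: open the chuck, and put the old copper stub and every metal offcut lying on the chip tray into the blue scrap tin. Stand the new steel-grey ring blank in the chuck, flat on its face, and turn the knurled sleeve until the three jaws hold it firmly. Only when the tray is clear and the blank is clamped, press the green start button fully down and let it come up again; leave the pliers and the loupe behind the machine where they are.

Things in the scene. Friction and masses are not known exactly. Their poses are not given: they have to be found in the camera images.
- machine: Small bench turning machine, upright spindle, fixed. Green casting 250 (own x) x 240 (y) mm; origin at the centre of its underside on the bench, x away from the robot, y left at yaw 0. Its top is a dark chip tray, floor 20 mm up, rim 6 mm wide and 8 mm high round it. Chuck axis at x +30, y 0 mm; tool post in the far right corner (x over +53, y under -42, up to 70 mm above the bench).
- chuck_grip (a point): Point on the chuck's vertical axis, 41 mm above the bench, near mid-height of its round knurled aluminium sleeve. The sleeve is 62 mm across and stands 29 to 52 mm above the bench (its lower edge is 9 mm above the tray floor); jaws and work stand above it, inside its outline. It can be gripped across any diameter from above.
- chuck_sleeve (a joint): Turn of the sleeve, 0 to 1.5 rad; anticlockwise from above is positive and OPENS, clockwise closes. Jaw faces stand 10.8 mm + 5 mm/rad x joint from the axis. Starts at 0.08 to 0.32, jaws loose round the 22 mm stub; fully open at 1.5. About 0.3 N m of friction; stays where left. On the 28 mm blank the jaws touch at 0.64; turned on firmly against that (as if to 0.4) and let go, it rests at about 0.52 and holds.
- chuck_face (a point): Centre of the chuck's flat top face, on its axis, 55 mm above the bench; z up. Work stands on this face between the jaws.
- chuck_jaw0: Jaw 1 of 3 of the chuck: steel block 11 mm long (radially), 9 mm wide, standing 10 mm above the chuck face. Origin on the chuck's axis at face height when the sleeve is at 0; the jaw lies along its own +x at 0 degrees from the machine's x and moves outward along it.
- chuck_jaw1: Jaw 2 of 3 of the chuck: steel block 11 mm long (radially), 9 mm wide, standing 10 mm above the chuck face. Origin on the chuck's axis at face height when the sleeve is at 0; the jaw lies along its own +x at 120 degrees from the machine's x and moves outward along it.
- chuck_jaw2: Jaw 3 of 3 of the chuck: steel block 11 mm long (radially), 9 mm wide, standing 10 mm above the chuck face. Origin on the chuck's axis at face height when the sleeve is at 0; the jaw lies along its own +x at 240 degrees from the machine's x and moves outward along it.
- stub_centre (a point): Centre of the old copper stub left standing in the chuck: cylinder 22 mm across, 24 mm high along its own z; 14 mm stand clear above the jaws. Scrap.
- blank_centre (a point): Centre of the new steel-grey ring blank, standing on the bench beside the machine: solid cylinder 28 mm across, 22 mm high along its own z, about 0.1 kg, a dark drill mark in both ends; either end may be up.
- blank: The same ring blank; origin at the centre of its underside.
- scrap_tin: Open blue sheet-metal scrap tin with a steel rim, fixed: 100 (x) x 90 (y) mm outside, 60 mm high, walls 3 mm. Origin at the centre of its underside. It stands on the bench left or right of the machine, the blank on the other side.
- start_button (a joint): Travel of the green start button in m: 0 up, 0.006 fully down; springs back. 1.5 N starts it moving, 5 N holds it fully down.
- start_button_top (a point): Centre of the top of the green start button (26 mm across), 58 mm above the bench, pressed straight down. It stands on a grey switch pod in the tray's near right corner (machine's own x -118 to -62, y -114 to -54 mm, 40 mm above the bench).
- offcut_bar_centre (a point): Centre of an offcut: brass square-bar offcut, one sawn end copper-red, 24 (own x) x 16 (y) x 16 (z) mm. Starts on the chip tray; may be absent. About 35 g.
- offcut_flat_centre (a point): Centre of an offcut: copper flat-bar offcut, 22 (own x) x 18 (y) x 12 (z) mm. Starts on the chip tray; may be absent. About 35 g.
- offcut_alu_centre (a point): Centre of an offcut: pale aluminium bar offcut, 20 (own x) x 15 (y) x 15 (z) mm. Starts on the chip tray; may be absent. About 35 g.
- offcut_round_centre (a point): Centre of an offcut: brass round-bar slice, a disc 20 mm across (own x, y) and 13 mm high (z). Starts on the chip tray; may be absent. About 35 g.
- offcut_kerf_centre (a point): Centre of an offcut: copper bar offcut with a dark saw kerf across its top, 20 (own x) x 16 (y) x 14 (z) mm. Starts on the chip tray; may be absent. About 35 g.
- offcut_step_centre (a point): Centre of an offcut: stepped brass offcut, 22 (own x) x 18 (y) x 18 (z) mm; only its half at -x is full height, the +x half is 10 mm high. Starts on the chip tray; may be absent. About 35 g.
- pliers_parallel: Bystander: nickel pliers, 44 x 100 x 12 mm, on the bench behind the machine. Leave alone.
- loupe: Bystander: black eye loupe, 38 mm across, 32 mm high, on the bench behind the machine. Leave alone.

How it is judged:
By the outcome, as a careful person would: the job done as asked, in the order asked, and still so for the second after the job is handed in, with the robot touching nothing.
Of offcut_bar, offcut_flat, offcut_alu, offcut_round, offcut_kerf, offcut_step only 4 to 6 are there at a start; the rules pass over those that are not, and their reading is None.
At some moment in a run one of offcut_bar, offcut_flat, offcut_alu, offcut_round, offcut_kerf, offcut_step may be knocked a few centimetres aside while the robot is not near it.
Once in a run the grip may slacken for a moment while it holds something.
It also fails if it takes over 200 s, if anything falls off the work surface, if the arm or the gripper's body presses on something with over 40 N, if the wrist force passes 120 N, or if a joint passes its speed limit or range.

## Robot

A 6-joint arm with a two-finger parallel gripper is mounted at the origin on a cart in front of the work surface, level with it; the furniture and walls round the work are solid. World frame = base frame: x ahead of the robot, y to its left, z up, the work surface at z = 0. Lengths are in m, angles in rad, forces in N, time in s.
With the tool pointing down it reaches from about 0.3 to 0.875 m from the base axis. Payload 6.4 kg.
Tool frame: the origin (TCP) lies at the very end of the fingers, on their centre line; the grasp point (between the pads) lies manip.grip_point_offset behind it (manip.grip_point_offset is the distance from the TCP to the grasp point, in m); z points along the fingers, y is the line along which they close (so a half turn about z gives the same grasp; the last joint's range is limited). The gripper opens to 88 mm and grips with 3 to 60 N. Pads are 18 mm wide; open, the fingers measure 123 mm over their backs; the gripper's body (75 mm by 187 mm) begins 45 mm behind the grasp point.
Start: joints at [0.974, 0.181, 1.607, -0, 1.354, -0.206], TCP at [0.219, 0.532, 0.239] pointing down, gripper open.
Joint ranges: [-2.99, 2.99], [-0.89, 2.07], [0.3, 2.58], [-1.14, 4.28], [0, 2.63], [-3.12, 3.12]. Speed limits (rad/s): [2.57, 2.57, 3.01, 3.14, 3.14, 3.14].

## Interface

Orientations are given as [roll, pitch, yaw] about the fixed x, y, z axes, in that order (R = Rz(yaw) Ry(pitch) Rx(roll)).
In Python, from bench import manip gives the robot as it stands.
- The arm moves only by the tool play_rows, never from a script. Its argument "motion" is text: rows parted by semicolons, each of 7 numbers parted by spaces: the turn, a rotation vector about the tool's x, y, z in degrees, then the shift along the tool's x, y, z in m, then the gripper command: -1 is fully open, 1 is shut, values between are in proportion. A call has 1 to 10 rows; each row shifts and turns the commanded pose from where the row before left it, along the tool's axes as they then stand; what a row does not reach is not made up. A row lasts 1/8 s, in which the tool goes at most 62.5 mm and 10.7 degrees, less where a joint would pass 70% of its speed; a pose out of reach is approached as far as the arm can. A call is refused whole if a number of a shift passes 0.0625 or a number of a turn 10.7, either way. A call with a gripper value outside its range is refused whole. The fingers move at their own pace and stop on an object; "newtons" is the grip in N (left out, the last holds). Time passes only in rows, so rows that do not move let the fingers close. It gives the time, the measured TCP pose, the force, the opening and the grip force at its end, in the units of the state.
- manip.read_state(): the state, without advancing time (a new reading comes with each control period).
- manip.capture(name): name is "scene" or "top" or "wrist"; returns a dict with "img" (480x640x3 uint8, red, green, blue), "range_z" (480x640 float32, m along the optical axis (not along the pixel's ray), 0 where there is no reading), "fovy" (degrees; the focal length in pixels is half the picture's height over the tangent of half this angle, whatever the lens; pixels are square), "cx", "cy" (the principal point, pixels), "cam_to_world" (4x4, takes a point from camera to world coordinates). Camera axes: x right, y up, looking along -z (the intrinsics and any distortion apply to the point x, -y, -z); pixel columns grow to the right and rows downward; lengths in m; the calibration is good to about 2 mm. A picture is of the moment at which its call begins.
- manip.finish_job(): hands the job in; it is judged then, once.
Trained networks look in a picture, given as the dict that the camera call returned (one of the last four; its "shot" number tells which), for a name from the list of things; names that differ only in an ending like _2 or _b are one class to them, and where a whole thing is asked for, a point or a joint stands for the part that bears it (a point fixed in the world has none). Each returns a list of dicts, best first, with "score" (0 to 1); they miss things now and then, are a little off and sometimes report something else, mostly with a low value. They report only what shows in the picture. A call takes as long as a camera call.
- manip.masks_of(picture, name): "pixels" (480x640 bool, what is visible of it) and "at" ([row, column] in pixels, amid what is visible of it).
- manip.mark_of(picture, name): "at" ([row, column] in pixels: a listed point, or the origin of a listed thing).
The state is a dict: "time": time; "q": joint angles; "dq": joint speeds; "tau": joint torques, N m; "tcp_pos": TCP position; "orientation": TCP orientation; "ft_force": force on the tool from outside, world axes, zero at the start; "ft_torque": the same for the moment, N m; "grip_width": finger opening in m; "grip_force": force on a finger pad.
Only numpy, scipy, OpenCV 4.12 (cv2) and the standard library are available. Lean on these libraries where they do the work, as an engineer would, in place of code of your own. Each camera call takes 0.05 s, during which the arm holds its last target. There are 200 camera calls.

## Working session

There is one attempt and no reset: what is moved stays moved. The work goes in short steps, Python scripts to look and compute and a tool call to move; the robot and the scene stay as the last step left them, time stands still between calls to the robot, and variables do not carry over. Pictures are saved under pics/ and viewed, at most 14 in all, crops included, and the job is handed in when it is done.

Besides the shell and the picture viewer there is one more tool, called after ">>>" by a JSON object that holds its "fn" and its "kwargs", one argument or row to a line. play_rows: Moves the arm, as the interface text tells. Its arguments: {"type":"object","properties":{"motion":{"type":"string"},"newtons":{"type":"number"}},"required":["motion"]}

```bash
ls; mkdir -p pics; cat > h.py <<'E'
import numpy as np, cv2
from bench import manip
from scipy.spatial.transform import Rotation as R
def cap(n): return manip.capture(n)
def world(p,rc,z=None):
    """pixel (row,col) -> world; by depth, or by intersection with plane z"""
    f=240/np.tan(np.radians(p["fovy"])/2); r,c=rc
    d=np.array([(c-p["cx"])/f,-(r-p["cy"])/f,-1.0]); T=np.array(p["cam_to_world"])
    if z is None:
        r0,c0=int(round(r)),int(round(c)); w=p["range_z"][max(0,r0-2):r0+3,max(0,c0-2):c0+3]
        w=w[w>0]; return T[:3,:3]@(d*np.median(w))+T[:3,3] if len(w) else None
    v=T[:3,:3]@d; return T[:3,3]+v*(z-T[2,3])/v[2]
def cloud(p):
    f=240/np.tan(np.radians(p["fovy"])/2); T=np.array(p["cam_to_world"]); D=p["range_z"]
    v,u=np.mgrid[0:480,0:640]
    X=np.stack([(u-p["cx"])/f*D,-(v-p["cy"])/f*D,-D],-1)
    W=X@T[:3,:3].T+T[:3,3]; W[D<=0]=np.nan; return W
def save(p,n): cv2.imwrite(f"pics/{n}.png",p["img"][:,:,::-1])
E
python3 - <<'E'
from h import *
print(manip.grip_point_offset); s=manip.read_state()
print({k:np.round(v,3) for k,v in s.items()})
for n in("scene","top"):
    p=cap(n); save(p,n+"0"); print(n,p["fovy"],p["cx"],p["cy"],np.round(p["cam_to_world"],3).tolist(),[k for k in p])
    for t in "machine chuck_grip chuck_face chuck_jaw0 chuck_jaw1 chuck_jaw2 stub_centre blank_centre scrap_tin start_button_top offcut_bar_centre offcut_flat_centre offcut_alu_centre offcut_round_centre offcut_kerf_centre offcut_step_centre".split():
        for m in manip.mark_of(p,t)[:2]:
            w=world(p,m["at"]); print(t,round(m["score"],2),np.round(m["at"]),None if w is None else np.round(w,3))
E
```

```text
pics
0.0187
{'time': np.float64(0.0), 'q': array([ 0.974,  0.182,  1.608, -0.   ,  1.354, -0.206]), 'dq': array([-0.   , -0.   , -0.   ,  0.002,  0.001,  0.001]), 'tau': array([ 1.0000e-03, -4.3389e+01, -3.4183e+01,  7.0000e-02,  3.9000e-02,
       -0.0000e+00]), 'tcp_pos': array([0.219, 0.531, 0.238]), 'orientation': array([-3.14 , -0.   ,  2.751]), 'ft_force': array([-0.159, -0.097,  1.03 ]), 'ft_torque': array([ 0.012,  0.018, -0.036]), 'grip_force': np.float64(0.0), 'grip_width': np.float64(0.088)}
scene 53.12741174486361 318.63977171103573 239.0377771117838 [[0.485, 0.467, -0.739, -0.051], [-0.874, 0.277, -0.399, -0.429], [0.019, 0.839, 0.543, 0.551], [0.0, 0.0, 0.0, 1.0]] ['img', 'range_z', 'fovy', 'cx', 'cy', 'cam_to_world', 'shot']
machine 0.85 [295. 289.] [ 0.49 -0.08  0.02]
machine 0.28 [258. 297.] [ 0.528 -0.075  0.073]
chuck_grip 0.82 [271. 296.] [ 0.516 -0.081  0.055]
chuck_face 0.91 [259. 296.] [ 0.527 -0.074  0.072]
chuck_face 0.42 [299. 324.] [ 0.507 -0.142  0.026]
chuck_jaw0 0.57 [264. 295.] [ 0.524 -0.073  0.061]
chuck_jaw0 0.56 [263. 290.] [ 0.525 -0.063  0.059]
ch
[... 1636 characters left out ...]
 437.] [ 0.449 -0.276  0.023]
blank_centre 0.35 [254. 328.] [ 0.532 -0.071  0.08 ]
scrap_tin 0.74 [313. 214.] [0.429 0.149 0.004]
start_button_top 0.75 [318. 376.] [ 0.417 -0.156  0.062]
offcut_bar_centre 0.54 [288. 287.] [0.474 0.006 0.037]
offcut_flat_centre 0.49 [262. 283.] [0.522 0.012 0.032]
offcut_alu_centre 0.63 [308. 321.] [ 0.435 -0.057  0.033]
offcut_alu_centre 0.62 [265. 364.] [ 0.515 -0.138  0.036]
offcut_round_centre 0.39 [318. 287.] [0.419 0.006 0.033]
offcut_kerf_centre 0.64 [260. 283.] [0.527 0.012 0.032]
offcut_kerf_centre 0.41 [233. 289.] [0.577 0.001 0.034]
offcut_step_centre 0.74 [270. 330.] [ 0.506 -0.075  0.052]
offcut_step_centre 0.57 [302. 318.] [ 0.446 -0.053  0.03 ]
```

```bash
python3 - <<'E'
import cv2
a=cv2.imread("pics/top0.png")[150:400,130:500]; cv2.imwrite("pics/top0c.png",cv2.resize(a,None,fx=2.15,fy=2.15,interpolation=cv2.INTER_CUBIC))
E
```

```text
(no output)
```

View pics/top0c.png

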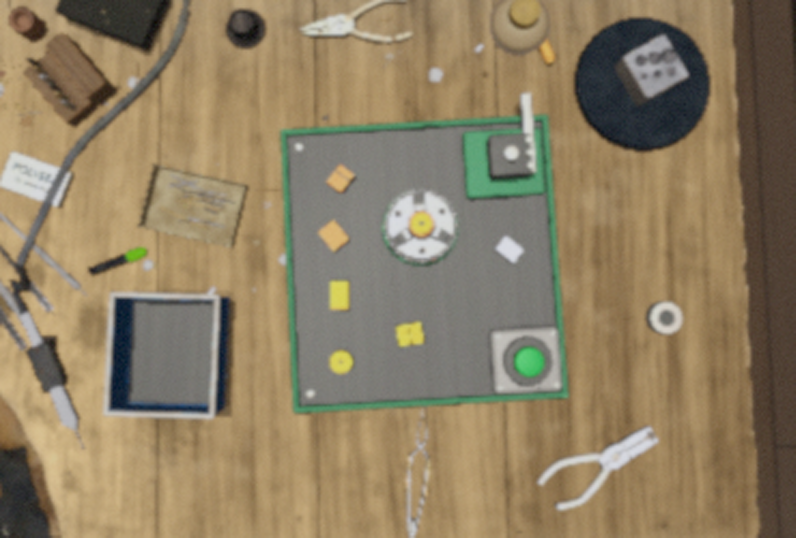

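View pics/scene0.png

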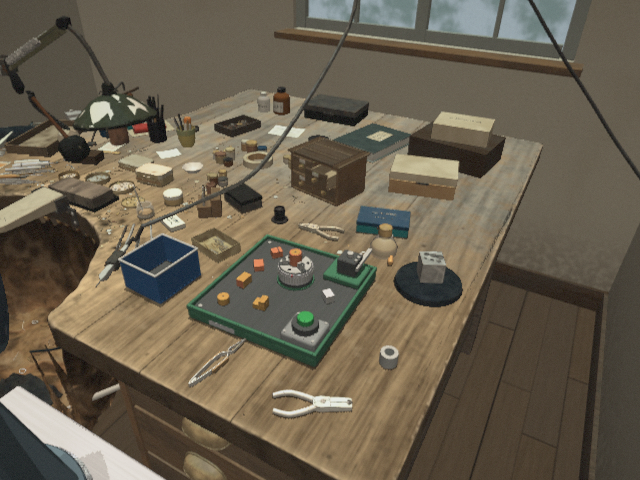

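```bash
python3 - <<'E'
from h import *
p=cap("top"); im=p["img"]; hsv=cv2.cvtColor(im,cv2.COLOR_RGB2HSV); W=cloud(p)
g=cv2.inRange(hsv,(60,90,30),(90,255,255)); n,l,st,ce=cv2.connectedComponentsWithStats(cv2.morphologyEx(g,cv2.MORPH_CLOSE,np.ones((3,3))))
k=1+np.argmax(st[1:,2]); ys,xs=np.where(l==k)
P=np.array([world(p,(y,x),0.028)[:2] for y,x in zip(ys,xs)]).astype(np.float32)
rect=cv2.minAreaRect(P*1000); print("machine",rect, cv2.boxPoints(rect).round(1).tolist())
c=np.array(rect[0])/1000
M=None
def blob(mask,z):
    ys,xs=np.where(mask); Q=np.array([world(p,(y,x),z)[:2] for y,x in zip(ys,xs)]).astype(np.float32)*1000
    r=cv2.minAreaRect(Q); return np.round(r[0],1),np.round(r[1],1),round(r[2],1),len(Q)
for t,z in dict(offcut_bar=.036,offcut_flat=.032,offcut_alu=.035,offcut_round=.033,offcut_kerf=.034,offcut_step=.034,blank=.022,scrap_tin=.06,stub_centre=.079,start_button_top=.058,chuck_grip=.055).items():
    for m in manip.masks_of(p,t if t in("blank","scrap_tin","stub_centre","start_button_top","chuck_grip") else t+"_centre")[:2]:
        mm=m["pixels"]; zz=W[...,2][mm]; print(t,round(m["score"],2),np.round(m["at"]),blob(mm,z),"z",np.round(np.nanpercentile(zz,[5,50,95]),3))
# height based
H=(W[...,2]>0.0265)&(W[...,2]<0.1)
n,l,st,ce=cv2.connectedComponentsWithStats(H.astype(np.uint8),connectivity=4)
for k in range(1,n):
    if 15<st[k,4]<3000:
        w=W[l==k]; z=np.nanpercentile(w[:,2],80)
        if abs(w[:,0].mean()-.5)<.2: print(ce[k].round(),st[k,4],round(z,3),blob(l==k,z))
E
```

```text
machine ((504.1990661621094, -67.93834686279297), (246.40419006347656, 235.5276336669922), 2.2576065063476562) [[376.5, 44.900001525878906], [385.70001220703125, -190.5], [631.9000244140625, -180.8000030517578], [622.7000122070312, 54.599998474121094]]
offcut_bar 0.65 [285. 288.] (array([475.8,   1.8]), array([14.9, 22.3]), 89.3, 103) z [0.024 0.036 0.039]
offcut_flat 0.52 [260. 284.] (array([528.3,   9.6]), array([23.6, 18.8]), 37.8, 121) z [0.021 0.032 0.035]
offcut_flat 0.26 [246. 313.] (array([535.3, -67. ]), array([61.4, 62.8]), 43.9, 135) z [0.032 0.052 0.055]
offcut_alu 0.73 [315. 208.] (array([427.5, 154.9]), array([106.5, 108.1]), 86.5, 3283) z [0.001 0.005 0.062]
offcut_alu 0.6 [266. 366.] (array([ 513.9, -143.4]), array([19.8, 16. ]), 43.7, 87) z [0.023 0.035 0.038]
offcut_kerf 0.6 [232. 286.] (array([577.4,   2.1]), array([15.8, 20.5]), 55.8, 85) z [0.031 0.034 0.037]
offcut_kerf 0.4 [296. 437.] (array([ 451.6, -275.5]), array([29.9, 24. ]), 89.0, 186) z [0.008 0.022 0.025]
offcut_step 0.69 [305. 322.] (array([441.5, -56.5]), array([16.6, 19.4]), 13.0, 93) z [0.029 0.036 
[... 2102 characters left out ...]
5)
[367. 266.] 91 0.037 (array([ 512.9, -144.1]), array([20. , 15.3]), 50.1, 91)
[  2. 274.] 55 0.03 (array([506. , 541.4]), array([34.1, 11.3]), 2.9, 55)
[288. 287.] 116 0.038 (array([475.8,   3.6]), array([14.9, 22.3]), 89.3, 116)
[376. 317.] 1188 0.053 (array([ 430.2, -155.2]), array([90. , 63.8]), 2.2, 1188)
[203. 317.] 995 0.062 (array([428.5, 150.3]), array([ 97.4, 103.1]), 87.5, 995)
[320. 305.] 114 0.038 (array([441.4, -55.9]), array([17.5, 21.6]), 8.4, 114)
[288. 318.] 88 0.035 (array([418.6,   3.5]), array([16.7, 18.4]), 89.3, 88)
[283. 339.] 126 0.03 (array([384.5,  10.1]), array([16.3, 72.5]), 2.4, 126)
[333. 337.] 151 0.03 (array([382.8, -79.5]), array([  5.7, 102.4]), 2.4, 151)
```

>>> {"fn": "play_rows", "kwargs": {
  "motion": "0 0 10.3 0 0 0 -1;0 0 10.3 0 0 0 -1;0 0 10.3 0 0 0 -1;0 0 10.3 0 0 0 -1;0 0 10.3 0 0 0 -1;0 0 10.3 0 0 0 -1;0 0 10.3 0 0 0 -1;0 0 10.5 0 0 0 -1",
  "newtons": 40
}}

```text
time: 3.3
tcp_pos: [0.219, 0.5317, 0.2387]
orientation: [-3.142, 0.0, 1.303]
ft_force: [-0.5, 0.2, 0.4]
grip_width: 0.0883
grip_force: 0.0
```

>>> {"fn": "play_rows", "kwargs": {
  "motion": "0 0 0 -0.0413 0.0382 0 -1;0 0 0 -0.0413 0.0382 0 -1;0 0 0 -0.0413 0.0382 0 -1;0 0 0 -0.0413 0.0382 0 -1;0 0 0 -0.0413 0.0382 0 -1;0 0 0 -0.0413 0.0382 0 -1;0 0 0 -0.0413 0.0382 0 -1;0 0 0 -0.0413 0.0382 0 -1;0 0 0 -0.0413 0.0382 0 -1;0 0 0 -0.0413 0.0382 0 -1"
}}

```text
time: 4.55
tcp_pos: [0.4819, 0.0321, 0.239]
orientation: [3.141, -0.0, 1.309]
ft_force: [1.0, -0.0, 0.5]
grip_width: 0.088
grip_force: 0.0
```

>>> {"fn": "play_rows", "kwargs": {
  "motion": "0 0 0 -0.0413 0.0382 0 -1;0 0 0 -0.0413 0.0382 0 -1;0 0 0 0 0 0 -1"
}}

```text
time: 4.92
tcp_pos: [0.5347, -0.069, 0.2385]
orientation: [3.141, 0.001, 1.305]
ft_force: [-0.2, 0.2, 0.1]
grip_width: 0.088
grip_force: 0.0
```

```bash
cat >> h.py <<'E'
def to(x,y,z=None,yaw=None):
    """shift in tool axes (at the target yaw) and turn about tool z needed to bring the TCP to x,y,z,yaw(deg)"""
    s=manip.read_state(); t=np.array(s["tcp_pos"]); w=np.degrees(s["orientation"][2])
    y2=w if yaw is None else yaw; z=t[2] if z is None else z
    a=np.radians(y2); d=np.array([x,y,z])-t
    dy=(y2-w+180)%360-180
    return f"turn z {-dy:.1f}  shift {d[0]*np.cos(a)+d[1]*np.sin(a):.4f} {d[0]*np.sin(a)-d[1]*np.cos(a):.4f} {-d[2]:.4f}"
def st():
    s=manip.read_state(); return f"t {s['time']:.2f} tcp {np.round(s['tcp_pos'],4)} rpy {np.degrees(s['orientation']).round(1)} F {np.round(s['ft_force'],1)} w {s['grip_width']:.4f} gf {s['grip_force']:.1f} q6 {np.degrees(s['q'][5]):.0f}"
E
python3 - <<'E'
from h import *
print(st()); p=cap("wrist"); save(p,"w1"); W=cloud(p); print(p["fovy"],np.round(p["cam_to_world"],3).tolist())
Z=W[...,2]
for lo,hi,zz in((.072,.086,.079),(.047,.0595,.055)):
    m=((Z>lo)&(Z<hi)&(np.hypot(W[...,0]-.5335,W[...,1]+.0665)<.04)).astype(np.uint8)
    ys,xs=np.where(m); Q=W[m>0][:,:2]; 
    print(len(Q),cv2.minEnclosingCircle((Q*1000).astype(np.float32)),Q.mean(0).round(4),np.median(Z[m>0]).round(4))
for t in("chuck_face","chuck_grip","stub_centre","start_button_top","chuck_jaw0"):
    for m in manip.mark_of(p,t)[:3]:
        w=world(p,m["at"]); print(t,round(m["score"],2),np.round(m["at"]),None if w is None else np.round(w,4))
E
```

```text
t 4.92 tcp [ 0.5347 -0.069   0.2385] rpy [180.    0.   74.8] F [-0.2  0.2  0.1] w 0.0880 gf 0.0 q6 -5
70.29979129251936 [[0.965, 0.252, 0.075, 0.554], [-0.263, 0.923, 0.281, 0.005], [0.002, -0.291, 0.957, 0.384], [0.0, 0.0, 0.0, 1.0]]
442 ((535.2091674804688, -63.59514617919922), 10.922150611877441) [ 0.5356 -0.0631] 0.079
2142 ((535.5296020507812, -63.617706298828125), 31.429990768432617) [ 0.5362 -0.0606] 0.0548
chuck_face 0.72 [205. 320.] [ 0.5357 -0.0588  0.0791]
chuck_grip 0.87 [199. 322.] [ 0.5395 -0.0546  0.0777]
stub_centre 0.78 [207. 320.] [ 0.5357 -0.0608  0.0791]
start_button_top 0.64 [314. 239.] [ 0.4202 -0.154   0.0616]
chuck_jaw0 0.46 [204. 321.] [ 0.5369 -0.0583  0.0792]
chuck_jaw0 0.41 [208. 319.] [ 0.5346 -0.0615  0.0793]
chuck_jaw0 0.2 [204. 320.] [ 0.5366 -0.0584  0.0793]
```

View pics/w1.png

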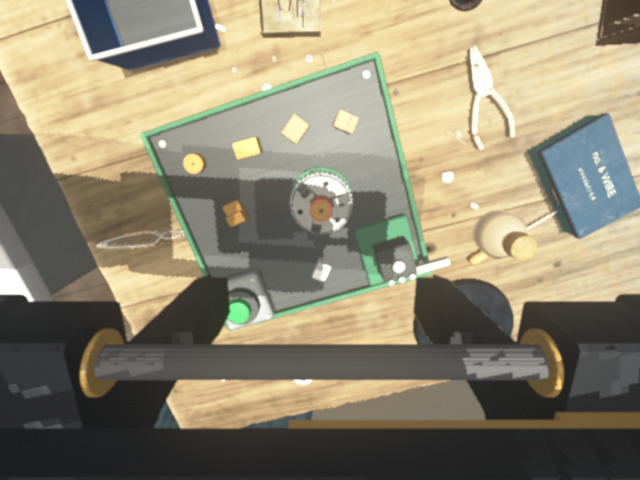

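>>> {"fn": "play_rows", "kwargs": {
  "motion": "0 0 0 0.0039 -0.0012 0 -1;0 0 0 0 0 0.05 -1;0 0 0 0 0 0.05 -1;0 0 0 0 0 0.045 -1;0 0 0 0 0 0.03 -1;0 0 0 0 0 0.02 -1;0 0 0 0 0 0.0095 -1;0 0 0 0 0 0 -1"
}}

```text
time: 6.22
tcp_pos: [0.5333, -0.0611, 0.0341]
orientation: [-3.141, -0.0, 1.31]
ft_force: [-0.2, 0.1, -0.6]
grip_width: 0.0885
grip_force: 0.0
```

>>> {"fn": "play_rows", "kwargs": {
  "motion": "0 0 0 0 0 0 1;0 0 0 0 0 0 1;0 0 0 0 0 0 1;0 0 0 0 0 0 1;0 0 0 0 0 0 1;0 0 0 0 0 0 1",
  "newtons": 40
}}

```text
time: 6.98
tcp_pos: [0.536, -0.0624, 0.0353]
orientation: [3.136, -0.0, 1.309]
ft_force: [8.4, -0.3, -4.6]
grip_width: 0.0615
grip_force: 40.0
```

>>> {"fn": "play_rows", "kwargs": {
  "motion": "0 0 0 -0.001 0.0022 0 1;0 0 -10 0 0 0 1;0 0 -10 0 0 0 1;0 0 -10 0 0 0 1;0 0 -10 0 0 0 1;0 0 -10 0 0 0 1;0 0 -10 0 0 0 1;0 0 0 0 0 0 1"
}}

```text
time: 7.98
tcp_pos: [0.5325, -0.0629, 0.0336]
orientation: [-3.138, -0.005, 2.359]
ft_force: [-8.2, -0.5, 5.2]
grip_width: 0.0612
grip_force: 40.0
```

```bash
python3 - <<'E'
from h import *
print(st(), manip.read_state()["ft_torque"])
E
```

```text
t 7.97 tcp [ 0.5325 -0.0629  0.0336] rpy [-179.8   -0.3  135.2] F [-8.2 -0.5  5.2] w 0.0612 gf 40.0 q6 -64 [-0.10795985  1.23063153  0.2704886 ]
```

>>> {"fn": "play_rows", "kwargs": {
  "motion": "0 0 -7 0 0 0 1;0 0 0 0 0 0 1"
}}

```text
time: 8.22
tcp_pos: [0.5322, -0.0632, 0.0336]
orientation: [-3.137, -0.006, 2.481]
ft_force: [-9.9, -3.0, 4.8]
grip_width: 0.0611
grip_force: 40.0
```

```bash
python3 - <<'E'
from h import *
print(st(), manip.read_state()["ft_torque"])
E
```

```text
t 8.22 tcp [ 0.5322 -0.0632  0.0336] rpy [-179.8   -0.3  142.1] F [-9.9 -3.   4.8] w 0.0611 gf 40.0 q6 -71 [-0.35990543  1.45392999  0.30064916]
```

>>> {"fn": "play_rows", "kwargs": {
  "motion": "0 0 -7 0 0 0 1;0 0 0 0 0 0 1"
}}

```text
time: 8.48
tcp_pos: [0.5319, -0.0635, 0.0336]
orientation: [-3.137, -0.006, 2.603]
ft_force: [-11.4, -4.1, 6.2]
grip_width: 0.0608
grip_force: 40.0
```

```bash
python3 - <<'E'
from h import *
print(st(), manip.read_state()["ft_torque"])
E
```

```text
t 8.47 tcp [ 0.5319 -0.0635  0.0336] rpy [-179.8   -0.4  149.1] F [-11.4  -4.1   6.2] w 0.0608 gf 40.0 q6 -78 [-0.62270813  1.68486546  0.25344939]
```

>>> {"fn": "play_rows", "kwargs": {
  "motion": "0 0 -4 0 0 0 1;0 0 -3 0 0 0 1;0 0 0 0 0 0 1"
}}

```text
time: 8.85
tcp_pos: [0.5317, -0.0639, 0.0336]
orientation: [-3.138, -0.007, 2.724]
ft_force: [-12.3, -5.5, 6.8]
grip_width: 0.0611
grip_force: 40.0
```

```bash
python3 - <<'E'
from h import *
print(st(), manip.read_state()["ft_torque"])
E
```

```text
t 8.85 tcp [ 0.5317 -0.0639  0.0336] rpy [-179.8   -0.4  156.1] F [-12.3  -5.5   6.8] w 0.0611 gf 40.0 q6 -85 [-0.88139745  1.85100502  0.29243938]
```

>>> {"fn": "play_rows", "kwargs": {
  "motion": "0 0 0 0 0 0 -1;0 0 0 0 0 0 -1;0 0 0 0 0 0 -1;0 0 0 0 0 -0.04 -1;0 0 0 0 0 -0.05 -1;0 0 0 0 0 -0.05 -1;0 0 0 0 0 -0.03 -1;0 0 0 0 0 0 -1"
}}

```text
time: 9.85
tcp_pos: [0.5372, -0.0635, 0.2072]
orientation: [3.141, 0.006, 2.723]
ft_force: [-0.3, -0.6, 0.2]
grip_width: 0.0879
grip_force: 0.0
```

```bash
python3 - <<'E'
from h import *
print(st()); p=cap("wrist"); W=cloud(p); Z=W[...,2]
for lo,hi in((.072,.086),(.047,.0595)):
    m=((Z>lo)&(Z<hi)&(np.hypot(W[...,0]-.5335,W[...,1]+.0665)<.04)).astype(np.uint8)
    Q=W[m>0][:,:2]; print(len(Q),cv2.minEnclosingCircle((Q*1000).astype(np.float32)),Q.mean(0).round(4),np.median(Z[m>0]).round(4))
r,c=manip.mark_of(p,"chuck_face")[0]["at"]; r,c=int(r),int(c); print(r,c)
a=p["img"][max(0,r-90):r+90,max(0,c-120):c+120,::-1]; cv2.imwrite("pics/w2.png",cv2.resize(a,None,fx=3,fy=3))
E
```

```text
t 9.85 tcp [ 0.5372 -0.0635  0.2072] rpy [180.    0.3 156. ] F [-0.3 -0.6  0.2] w 0.0879 gf 0.0 q6 -85
535 ((535.0626220703125, -63.704402923583984), 11.0187406539917) [ 0.5342 -0.0634] 0.0791
2509 ((535.0527954101562, -63.80449295043945), 31.552370071411133) [ 0.5319 -0.0622] 0.0549
212 317
```

View pics/w2.png

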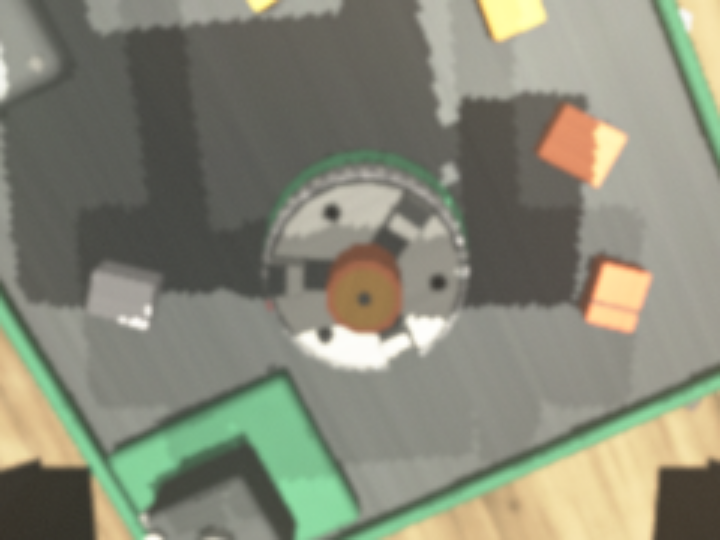

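```bash
cat > jaws.py <<'E'
from h import *
def jaws(p,c=(.5352,-.0640),lo=.0615,hi=.0685):
    W=cloud(p); Z=W[...,2]; dx=W[...,0]-c[0]; dy=W[...,1]-c[1]; r=np.hypot(dx,dy)*1000
    a=(np.degrees(np.arctan2(dy,dx))-2.3)%360
    for k in(0,120,240):
        d=np.abs((a-k+180)%360-180); m=(Z>lo)&(Z<hi)&(d<25)&(r<40)&(r>11.5)
        print(k,m.sum(),np.percentile(r[m]*np.cos(np.radians(d[m])),[3,10,90,97]).round(1) if m.sum()>5 else "")
E
python3 - <<'E'
from jaws import *
jaws(cap("wrist"))
print(to(.5351,-.0638,.1,156))
E
```

```text
0 134 [17.9 18.4 27.6 28.3]
120 142 [18.7 19.5 28.3 29. ]
240 137 [17.9 18.7 27.3 28.1]
turn z 0.0  shift -0.0010 -0.0008 0.1026
```

>>> {"fn": "play_rows", "kwargs": {
  "motion": "0 0 0 -0.001 -0.0008 0.04 0;0 0 0 0 0 0.05 0;0 0 0 0 0 0.03 0;0 0 0 0 0 0.015 0;0 0 0 0 0 0.005 0;0 0 0 0 0 0 0;0 0 0 0 0 0 1;0 0 0 0 0 0 1;0 0 0 0 0 0 1;0 0 0 0 0 0 1",
  "newtons": 30
}}

```text
time: 11.25
tcp_pos: [0.5368, -0.0649, 0.0651]
orientation: [-3.141, 0.002, 2.723]
ft_force: [-1.5, -2.4, 5.7]
grip_width: 0.0211
grip_force: 30.4
```

>>> {"fn": "play_rows", "kwargs": {
  "motion": "0 0 0 0 0 -0.02 1;0 0 0 0 0 -0.04 1;0 0 0 0 0 -0.02 1;0 0 0 0 0 0 1"
}}

```text
time: 11.75
tcp_pos: [0.537, -0.0644, 0.1456]
orientation: [3.141, 0.003, 2.723]
ft_force: [0.5, 0.3, -1.2]
grip_width: 0.0214
grip_force: 30.0
```

```bash
python3 - <<'E'
from h import *
print(st()); print(to(.430,.153,.05))
E
```

```text
t 11.75 tcp [ 0.537  -0.0644  0.1456] rpy [180.    0.2 156. ] F [ 0.5  0.3 -1.2] w 0.0214 gf 30.0 q6 -85
turn z -0.0  shift 0.1861 0.1551 0.0956
```

>>> {"fn": "play_rows", "kwargs": {
  "motion": "0 0 0 0.0372 0.031 0 1;0 0 0 0.0372 0.031 0 1;0 0 0 0.0372 0.031 0 1;0 0 0 0.0372 0.031 0 1;0 0 0 0.0372 0.031 0.01 1;0 0 0 0 0 0.04 1;0 0 0 0 0 0.045 1;0 0 0 0 0 0 1;0 0 0 0 0 0 0.2;0 0 0 0 0 0 0.2"
}}

```text
time: 13.0
tcp_pos: [0.4306, 0.153, 0.0509]
orientation: [3.14, 0.003, 2.722]
ft_force: [-0.3, -0.3, -0.3]
grip_width: 0.0351
grip_force: 0.0
```

>>> {"fn": "play_rows", "kwargs": {
  "motion": "0 0 0 0 0 0 0.2;0 0 0 0 0 -0.04 0.2;0 0 0 -0.01 -0.03 -0.05 0;0 0 0 -0.01 -0.05 -0.05 0;0 0 0 -0.01 -0.05 -0.04 0;0 0 0 0 0 0 0"
}}

```text
time: 13.75
tcp_pos: [0.4073, 0.0272, 0.2256]
orientation: [3.14, 0.009, 2.718]
ft_force: [0.3, -0.1, -0.4]
grip_width: 0.0443
grip_force: 0.0
```

```bash
cat > meas.py <<'E'
from h import *
names=dict(offcut_bar=.036,offcut_flat=.032,offcut_alu=.035,offcut_round=.033,offcut_kerf=.034,offcut_step=.030,stub=.079)
def measure(p):
    """blobs standing above the tray floor, in the wrist picture: centre, size, long-axis angle"""
    W=cloud(p); Z=W[...,2]; c,s=np.cos(.0400),np.sin(.0400); X=W[...,0]-.5055; Y=W[...,1]+.0655
    u=X*c+Y*s; v=-X*s+Y*c
    H=(Z>.0265)&(Z<.045)&(abs(u)<.115)&(abs(v)<.110)&(np.hypot(u-.03,v)>.037)&~((u>.045)&(v<-.036))&~((u<-.058)&(v<-.05))
    n,l,stt,ce=cv2.connectedComponentsWithStats(H.astype(np.uint8),connectivity=4)
    ds={t:m["at"] for t in list(names)[:6] for m in manip.masks_of(p,t+"_centre")[:1]}
    for k in range(1,n):
        if stt[k,4]<40: continue
        w=W[l==k]; zt=np.nanpercentile(w[:,2],80); q=w[w[:,2]>.027][:,:2]
        r=cv2.minAreaRect((q*1000).astype(np.float32)); a=r[2] if r[1][0]>=r[1][1] else r[2]-90
        who=[t for t,at in ds.items() if np.hypot(at[0]-ce[k][1],at[1]-ce[k][0])<12]
        print(who,"xy",np.round(r[0],1),"size",np.round(r[1],1),"long axis deg",round(a%180,1),"z",round(zt,4),"px",ce[k].round(),"rgb",np.median(p["img"][l==k],0))
E
python3 - <<'E'
from meas import *
print(st()); p=cap("wrist"); save(p,"w3"); measure(p)
E
```

```text
t 13.75 tcp [0.4073 0.0272 0.2256] rpy [179.9   0.5 155.7] F [ 0.3 -0.1 -0.4] w 0.0443 gf 0.0 q6 -79
['offcut_round'] xy [419.2   7.4] size [18.6 19.1] long axis deg 155.5 z 0.0335 px [307. 223.] rgb [254. 229. 133.]
['offcut_step'] xy [442.1 -52.4] size [18.3 22.5] long axis deg 100.2 z 0.0382 px [265. 264.] rgb [248. 212. 120.]
['offcut_bar'] xy [477.1   7.5] size [16.  25.1] long axis deg 179.1 z 0.0366 px [330. 270.] rgb [252. 224. 129.]
[] xy [529.2  12.8] size [22.7 18.7] long axis deg 38.9 z 0.0327 px [353. 306.] rgb [254. 206. 144.]
['offcut_kerf'] xy [574.7   8.8] size [16.4 10.8] long axis deg 58.5 z 0.0344 px [365. 339.] rgb [240.  163.5 115.5]
```

View pics/w3.png

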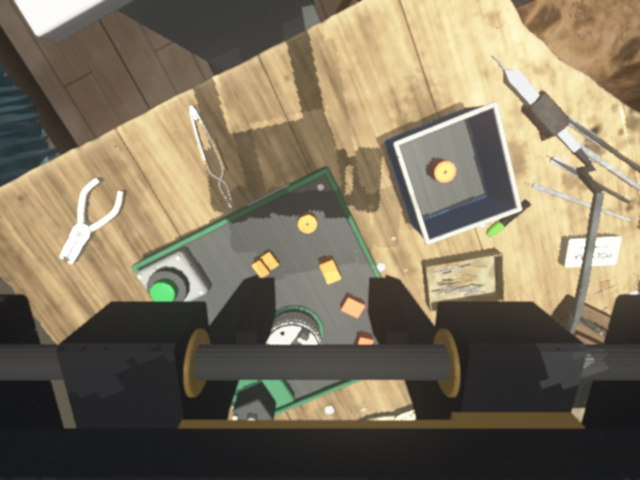

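>>> {"fn": "play_rows", "kwargs": {
  "motion": "0 0 0 -0.0189 -0.0132 0.03 0.2;0 0 0 0 0 0.05 0.2;0 0 0 0 0 0.05 0.2;0 0 0 0 0 0.035 0.2;0 0 0 0 0 0 0.2;0 0 0 0 0 0 0.2"
}}

```text
time: 14.85
tcp_pos: [0.4179, 0.0106, 0.0573]
orientation: [3.142, 0.0, 2.724]
ft_force: [-0.3, 0.1, 0.2]
grip_width: 0.0353
grip_force: 0.0
```

```bash
python3 - <<'E'
from h import *
print(st()); print(to(.4192,.0074,.024)); print(to(.430,.170,.05,179))
E
```

```text
t 14.85 tcp [0.4179 0.0106 0.0573] rpy [180.    0.  156.1] F [-0.3  0.1  0.2] w 0.0353 gf 0.0 q6 -81
turn z -0.0  shift -0.0025 -0.0023 0.0333
turn z -22.9  shift -0.0093 0.1596 0.0073
```

>>> {"fn": "play_rows", "kwargs": {
  "motion": "0 0 0 -0.0025 -0.0023 0.018 0.2;0 0 0 0 0 0.015 0.2;0 0 0 0 0 0 0.2;0 0 0 0 0 0 1;0 0 0 0 0 0 1;0 0 0 0 0 0 1;0 0 0 0 0 -0.03 1;0 0 0 0 0 -0.05 1;0 0 0 0 0 -0.02 1"
}}

```text
time: 15.98
tcp_pos: [0.4201, 0.0068, 0.1265]
orientation: [3.141, 0.004, 2.723]
ft_force: [0.2, 0.5, -0.5]
grip_width: 0.0184
grip_force: 30.0
```

>>> {"fn": "play_rows", "kwargs": {
  "motion": "0 0 0 0.0196 0.0489 0 1;0 0 0 0.0196 0.0489 0 1;0 0 0 0.0196 0.0489 0 1;0 0 0 0 0 0 1;0 0 0 0 0 0.04 1;0 0 0 0 0 0.03 1;0 0 0 0 0 0 1"
}}

```text
time: 16.85
tcp_pos: [0.4225, 0.164, 0.0518]
orientation: [-3.139, -0.004, 2.722]
ft_force: [0.1, 0.7, 0.7]
grip_width: 0.0182
grip_force: 30.0
```

>>> {"fn": "play_rows", "kwargs": {
  "motion": "0 0 0 0 0 0 0.2;0 0 0 0 0 0 0.2;0 0 0 0 0 0 0.2;0 0 -8 0 0 -0.04 0.2;0 0 -8 0 0 -0.04 0.2;0 0 -7 0 0 0 0.2;0 0 0 0 0 0 0.2"
}}

```text
time: 17.73
tcp_pos: [0.425, 0.1653, 0.1345]
orientation: [3.141, 0.002, 3.123]
ft_force: [0.6, 0.2, -1.3]
grip_width: 0.0353
grip_force: 0.0
```

```bash
python3 - <<'E'
from h import *
print(st()); print(to(.4771,.0075,.060,179))
E
```

```text
t 17.73 tcp [0.425  0.1653 0.1345] rpy [1.80e+02 1.00e-01 1.79e+02] F [ 0.6  0.2 -1.3] w 0.0353 gf 0.0 q6 -83
turn z -0.0  shift -0.0548 -0.1568 0.0745
```

>>> {"fn": "play_rows", "kwargs": {
  "motion": "0 0 0 -0.0183 -0.0523 0 0.2;0 0 0 -0.0183 -0.0523 0 0.2;0 0 0 -0.0182 -0.0522 0.02 0.2;0 0 0 0 0 0.05 0.2;0 0 0 0 0 0.025 0.2;0 0 0 0 0 0.0145 0.2;0 0 0 0 0 0 0.2;0 0 0 0 0 0 1;0 0 0 0 0 0 1;0 0 0 0 0 0 1"
}}

```text
time: 18.98
tcp_pos: [0.4776, 0.0073, 0.0251]
orientation: [-3.141, 0.002, 3.124]
ft_force: [-0.2, 0.8, 4.4]
grip_width: 0.0157
grip_force: 30.0
```

>>> {"fn": "play_rows", "kwargs": {
  "motion": "0 0 0 0 0 -0.03 1;0 0 0 0 0 -0.05 1;0 0 0 0 0 -0.025 1;0 0 0 0.0164 0.0439 0 1;0 0 0 0.0164 0.0439 0 1;0 0 0 0.0165 0.0439 0 1;0 0 0 0 0 0 1;0 0 0 0 0 0.04 1;0 0 0 0 0 0.03 1;0 0 0 0 0 0 1"
}}

```text
time: 20.23
tcp_pos: [0.428, 0.1391, 0.0574]
orientation: [-3.141, -0.005, 3.124]
ft_force: [0.5, 0.3, 1.0]
grip_width: 0.0151
grip_force: 30.0
```

>>> {"fn": "play_rows", "kwargs": {
  "motion": "0 0 0 0 0 0 0.2;0 0 0 0 0 0 0.2;0 0 0 0 0 0 0.2;0 0 10 0 0 -0.04 0.2;0 0 10 0 0 -0.04 0.2;0 0 10 0 0 0 0.2;0 0 10 0 0 0 0.2;0 0 10 0 0 0 0.2;0 0 0 0 0 0 0.2"
}}

```text
time: 21.35
tcp_pos: [0.4298, 0.1399, 0.1395]
orientation: [3.141, 0.001, 2.253]
ft_force: [-0.6, 0.3, -0.1]
grip_width: 0.0353
grip_force: 0.0
```

```bash
python3 - <<'E'
from h import *
print(st()); print(to(.5292,.0128,.024,129))
E
```

```text
t 21.35 tcp [0.4298 0.1399 0.1395] rpy [180.    0.  129.1] F [-0.6  0.3 -0.1] w 0.0353 gf 0.0 q6 -36
turn z 0.1  shift -0.1614 -0.0028 0.1155
```

>>> {"fn": "play_rows", "kwargs": {
  "motion": "0 0 0 -0.0538 -0.0009 0 0.05;0 0 0 -0.0538 -0.0009 0 0.05;0 0 0 -0.0538 -0.001 0.025 0.05;0 0 0 0 0 0.05 0.05;0 0 0 0 0 0.025 0.05;0 0 0 0 0 0.0155 0.05;0 0 0 0 0 0 0.05;0 0 0 0 0 0 1;0 0 0 0 0 0 1;0 0 0 0 0 0 1"
}}

```text
time: 22.6
tcp_pos: [0.53, 0.0127, 0.0248]
orientation: [3.14, 0.002, 2.252]
ft_force: [-1.0, 0.1, 4.4]
grip_width: 0.0216
grip_force: 30.0
```

>>> {"fn": "play_rows", "kwargs": {
  "motion": "0 0 0 0 0 -0.03 1;0 0 0 0 0 -0.05 1;0 0 0 0 0 -0.025 1;0 0 0 0.0576 0.0041 0 1;0 0 0 0.0576 0.0041 0 1;0 0 0 0.0577 0.0042 0 1;0 0 0 0 0 0 1;0 0 0 0 0 0.04 1;0 0 0 0 0 0.03 1;0 0 0 0 0 0 1"
}}

```text
time: 23.85
tcp_pos: [0.4285, 0.154, 0.0569]
orientation: [-3.138, -0.002, 2.251]
ft_force: [-0.3, 0.2, -0.1]
grip_width: 0.0212
grip_force: 30.0
```

>>> {"fn": "play_rows", "kwargs": {
  "motion": "0 0 0 0 0 0 0.1;0 0 0 0 0 0 0.1;0 0 0 0 0 0 0.1;0 0 0 0 0 -0.04 0.1;0 0 -8.5 0 0 -0.04 0.1;0 0 -8.5 0 0 -0.03 0.1;0 0 0 -0.05 -0.01 -0.04 0.1;0 0 0 -0.05 -0.01 -0.02 0.1;0 0 0 0 0 0 0.1;0 0 0 0 0 0 0.1"
}}

```text
time: 25.1
tcp_pos: [0.4995, 0.0839, 0.2267]
orientation: [-3.141, -0.001, 2.548]
ft_force: [0.1, 0.0, -0.4]
grip_width: 0.0395
grip_force: 0.0
```

```bash
python3 - <<'E'
from meas import *
print(st()); p=cap("wrist"); save(p,"w4"); measure(p); print(to(.5785,.006,.024,146))
E
```

```text
t 25.10 tcp [0.4995 0.0839 0.2267] rpy [-1.80e+02 -1.00e-01  1.46e+02] F [ 0.1  0.  -0.4] w 0.0395 gf 0.0 q6 -60
['offcut_step'] xy [442.3 -52.6] size [18.  22.9] long axis deg 99.7 z 0.038 px [181. 234.] rgb [254. 231. 134.]
[] xy [579.1   6.2] size [15.9 20.5] long axis deg 142.2 z 0.0346 px [302. 303.] rgb [254. 197. 142.]
turn z 0.1  shift -0.1091 -0.0209 0.2028
```

View pics/w4.png

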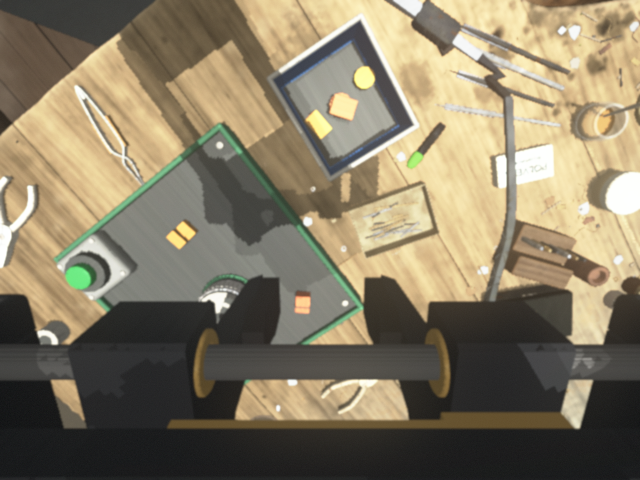

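>>> {"fn": "play_rows", "kwargs": {
  "motion": "0 0 4 0 0 0 0.1;0 0 0 -0.0553 -0.0061 0.03 0.1;0 0 0 -0.0552 -0.0061 0.05 0.1;0 0 0 0 0 0.05 0.1;0 0 0 0 0 0.04 0.1;0 0 0 0 0 0.02 0.1;0 0 0 0 0 0.0125 0.1;0 0 0 0 0 0 0.1;0 0 0 0 0 0 1;0 0 0 0 0 0 1"
}}

```text
time: 26.7
tcp_pos: [0.5739, 0.0127, 0.0345]
orientation: [3.14, 0.002, 2.479]
ft_force: [0.5, -0.0, -0.2]
grip_width: 0.0217
grip_force: 0.0
```

>>> {"fn": "play_rows", "kwargs": {
  "motion": "0 0 0 0 0 0 1;0 0 0 0 0 -0.03 1;0 0 0 0 0 -0.05 1;0 0 0 0 0 -0.03 1;0 0 0 0.0505 0.0062 0 1;0 0 0 0.0505 0.0062 0 1;0 0 0 0.0505 0.0061 0 1;0 0 0 0.0506 0.0061 0 1;0 0 0 0 0 0 1"
}}

```text
time: 27.82
tcp_pos: [0.4264, 0.1585, 0.1432]
orientation: [-3.142, -0.001, 2.482]
ft_force: [0.3, 0.4, 0.1]
grip_width: 0.0004
grip_force: 0.0
```

>>> {"fn": "play_rows", "kwargs": {
  "motion": "0 0 0 0 0 0.04 1;0 0 0 0 0 0.03 1;0 0 0 0 0 0 1;0 0 0 0 0 0 0.1;0 0 0 0 0 0 0.1;0 0 0 0 0 0 0.1;0 0 0 0 0 -0.04 0.1;0 0 10.5 0 0 -0.04 0.1;0 0 10.5 0 0 0 0.1"
}}

```text
time: 28.95
tcp_pos: [0.4315, 0.157, 0.1571]
orientation: [3.135, 0.003, 2.106]
ft_force: [-0.1, -0.1, -1.0]
grip_width: 0.0396
grip_force: 0.0
```

>>> {"fn": "play_rows", "kwargs": {
  "motion": "0 0 10.5 0 0 0 0.1;0 0 10.5 0 0 0 0.1;0 0 0 0 0 0 0.1"
}}

```text
time: 29.32
tcp_pos: [0.429, 0.1567, 0.1537]
orientation: [3.141, 0.0, 1.747]
ft_force: [-0.9, -0.3, -0.0]
grip_width: 0.0396
grip_force: 0.0
```

```bash
python3 - <<'E'
from h import *
print(st()); print(to(.4423,-.0525,.024,100))
E
```

```text
t 29.32 tcp [0.429  0.1567 0.1537] rpy [179.9   0.  100.1] F [-0.9 -0.3 -0. ] w 0.0396 gf 0.0 q6 -5
turn z 0.1  shift -0.2083 -0.0232 0.1297
```

>>> {"fn": "play_rows", "kwargs": {
  "motion": "0 0 0 -0.0521 -0.0058 0 0.1;0 0 0 -0.0521 -0.0058 0 0.1;0 0 0 -0.0521 -0.0058 0 0.1;0 0 0 -0.052 -0.0058 0 0.1;0 0 0 0 0 0.05 0.1;0 0 0 0 0 0.05 0.1;0 0 0 0 0 0.02 0.1;0 0 0 0 0 0.0095 0.1;0 0 0 0 0 0 0.1"
}}

```text
time: 30.45
tcp_pos: [0.4422, -0.0525, 0.0237]
orientation: [-3.141, -0.0, 1.747]
ft_force: [-0.1, -0.3, 0.3]
grip_width: 0.0395
grip_force: 0.0
```

>>> {"fn": "play_rows", "kwargs": {
  "motion": "0 0 0 0 0 0 1;0 0 0 0 0 0 1;0 0 0 0 0 0 1;0 0 0 0 0 -0.03 1;0 0 0 0 0 -0.05 1;0 0 0 0 0 -0.03 1;0 0 0 0.0541 0.0064 0 1;0 0 0 0.0541 0.0064 0 1;0 0 0 0.0541 0.0064 0 1;0 0 0 0.054 0.0065 0 1"
}}

```text
time: 31.7
tcp_pos: [0.4296, 0.1666, 0.1341]
orientation: [3.141, 0.0, 1.745]
ft_force: [0.3, -0.0, 0.1]
grip_width: 0.0178
grip_force: 30.0
```

>>> {"fn": "play_rows", "kwargs": {
  "motion": "0 0 0 0 0 0 1;0 0 0 0 0 0.04 1;0 0 0 0 0 0.03 1;0 0 0 0 0 0 1;0 0 0 0 0 0 0.1;0 0 0 0 0 0 0.1;0 0 0 0 0 0 0.1;0 0 0 0 0 -0.04 0.1;0 0 -10.5 0 0 -0.04 0.1;0 0 -10.5 0 0 -0.03 0.1"
}}

```text
time: 32.95
tcp_pos: [0.4305, 0.165, 0.176]
orientation: [3.139, 0.001, 2.118]
ft_force: [0.6, -0.2, 0.8]
grip_width: 0.0394
grip_force: 0.0
```

>>> {"fn": "play_rows", "kwargs": {
  "motion": "0 0 -10.5 0 0 0 0.1;0 0 -10.5 0 0 0 0.1;0 0 0 -0.05 0 0 0.1;0 0 0 -0.05 -0.01 0 0.1;0 0 0 0 0 0 0.1;0 0 0 0 0 0 0.1"
}}

```text
time: 33.7
tcp_pos: [0.502, 0.0957, 0.1736]
orientation: [-3.141, -0.001, 2.478]
ft_force: [0.2, 0.3, -0.1]
grip_width: 0.0397
grip_force: 0.0
```

```bash
python3 - <<'E'
from meas import *
print(st()); p=cap("wrist"); save(p,"w5"); measure(p); print(to(.5791,.0062,.024,142))
E
```

```text
t 33.70 tcp [0.502  0.0957 0.1736] rpy [-180.   -0.  142.] F [ 0.2  0.3 -0.1] w 0.0397 gf 0.0 q6 -55
['offcut_kerf'] xy [579.    8.6] size [15.6 17.8] long axis deg 140.3 z 0.0346 px [298. 334.] rgb [253. 190. 138.]
turn z 0.1  shift -0.1160 -0.0235 0.1498
```

>>> {"fn": "play_rows", "kwargs": {
  "motion": "0 0 0 -0.058 -0.0117 0 0.1;0 0 0 -0.058 -0.0118 0 0.1;0 0 0 0 0 0.05 0.1;0 0 0 0 0 0.05 0.1;0 0 0 0 0 0.03 0.1;0 0 0 0 0 0.0195 0.1;0 0 0 0 0 0 0.1;0 0 0 0 0 0 1;0 0 0 0 0 0 1;0 0 0 0 0 0 1"
}}

```text
time: 35.3
tcp_pos: [0.5804, 0.0055, 0.0254]
orientation: [3.141, 0.002, 2.479]
ft_force: [-0.3, 0.7, 5.1]
grip_width: 0.0158
grip_force: 30.0
```

>>> {"fn": "play_rows", "kwargs": {
  "motion": "0 0 0 0 0 -0.03 1;0 0 0 0 0 -0.05 1;0 0 0 0 0 -0.03 1;0 0 0 0.0505 0.0062 0 1;0 0 0 0.0505 0.0062 0 1;0 0 0 0.0505 0.0061 0 1;0 0 0 0.0506 0.0061 0 1;0 0 0 0 0 0 1"
}}

```text
time: 36.3
tcp_pos: [0.4329, 0.1512, 0.1342]
orientation: [-3.141, -0.001, 2.482]
ft_force: [1.4, -0.4, 0.3]
grip_width: 0.0156
grip_force: 30.0
```

>>> {"fn": "play_rows", "kwargs": {
  "motion": "0 0 0 0 0 0.04 1;0 0 0 0 0 0.03 1;0 0 0 0 0 0 1;0 0 0 0 0 0 0.1;0 0 0 0 0 0 0.1;0 0 0 0 0 0 0.1;0 0 0 0 0 -0.05 0.1;0 0 5 0 0 -0.05 0.1;0 0 0 0 0 0 0.1;0 0 0 0 0 0 0.1"
}}

```text
time: 37.55
tcp_pos: [0.435, 0.1494, 0.1639]
orientation: [3.141, 0.0, 2.392]
ft_force: [-0.1, 0.0, -0.2]
grip_width: 0.0395
grip_force: 0.0
```

```bash
python3 - <<'E'
from meas import *
print(st()); p=cap("top"); save(p,"t2"); measure(p); print(to(.5145,-.1400,.15,137))
cv2.imwrite("pics/t2c.png",cv2.resize(p["img"][150:400,130:500,::-1],None,fx=2.15,fy=2.15,interpolation=cv2.INTER_CUBIC))
E
```

```text
t 37.55 tcp [0.435  0.1494 0.1639] rpy [180.    0.  137.1] F [-0.1  0.  -0.2] w 0.0395 gf 0.0 q6 -43
['offcut_alu'] xy [ 513.3 -144.4] size [20.  15.1] long axis deg 50.0 z 0.0368 px [367. 266.] rgb [219. 221. 228.]
turn z 0.0  shift -0.2556 -0.1572 0.0133
```

View pics/t2c.png

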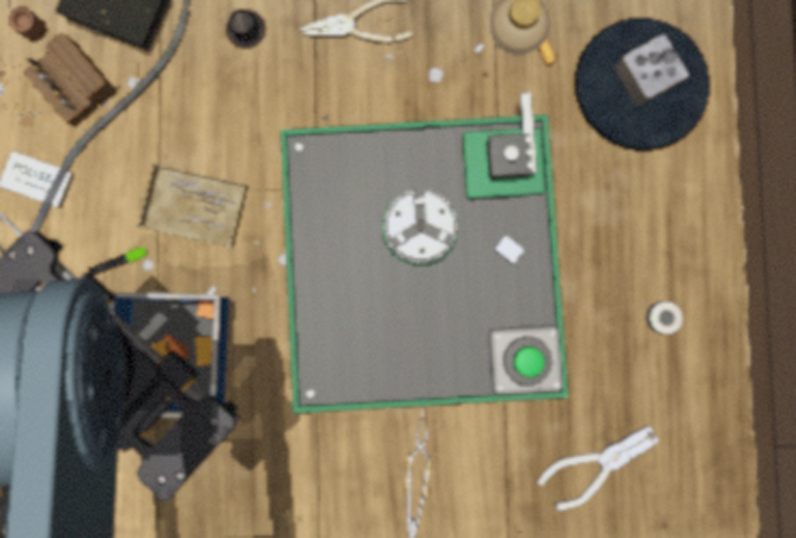

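>>> {"fn": "play_rows", "kwargs": {
  "motion": "0 0 0 -0.0426 -0.0262 0 0.1;0 0 0 -0.0426 -0.0262 0 0.1;0 0 0 -0.0426 -0.0262 0 0.1;0 0 0 -0.0426 -0.0262 0 0.1;0 0 0 -0.0426 -0.0262 0 0.1;0 0 -1 -0.0425 -0.0262 0 0.1;0 0 0 0 0 0 0.1;0 0 0 0 0 0 0.1"
}}

```text
time: 38.9
tcp_pos: [0.5145, -0.1393, 0.1635]
orientation: [-3.141, -0.002, 2.408]
ft_force: [-0.3, -1.3, 0.7]
grip_width: 0.0395
grip_force: 0.0
```

```bash
python3 - <<'E'
from meas import *
print(st()); p=cap("wrist"); measure(p)
m=manip.masks_of(p,"offcut_alu_centre"); print([(x["score"],x["at"],world(p,x["at"])) for x in m[:2]]); print(to(.5146,-.1405,.024,138))
W=cloud(p);Z=W[...,2]
for m in manip.masks_of(p,"blank")[:2]: 
    q=W[m["pixels"]&(Z>.018)&(Z<.026)][:,:2]; print("blank",m["score"],m["at"],len(q), cv2.minEnclosingCircle((q*1000).astype(np.float32)) if len(q)>5 else "")
E
```

```text
t 38.90 tcp [ 0.5145 -0.1393  0.1635] rpy [-1.80e+02 -1.00e-01  1.38e+02] F [-0.3 -1.3  0.7] w 0.0395 gf 0.0 q6 -76
['offcut_alu', 'offcut_step'] xy [ 514.2 -141.2] size [20.2 15.5] long axis deg 50.2 z 0.0355 px [318. 225.] rgb [177. 173. 167.]
[(0.92, [222.4, 321.6], array([ 0.51398729, -0.1369428 ,  0.03506722])), (0.46, [143.3, 379.7], array([ 0.49892921, -0.05912596,  0.02034415]))]
turn z 0.1  shift -0.0005 -0.0013 0.1403
blank 0.82 [266.8, 162.2] 707 ((452.6587219238281, -278.51214599609375), 14.3180570602417)
blank 0.4 [222.8, 319.4] 27 ((508.4208984375, -136.6533660888672), 9.02077865600586)
```

>>> {"fn": "play_rows", "kwargs": {
  "motion": "0 0 -2 -0.001 -0.0017 0.03 0.1;0 0 0 0 0 0.05 0.1;0 0 0 0 0 0.04 0.1;0 0 0 0 0 0.0195 0.1;0 0 0 0 0 0 0.1;0 0 0 0 0 0 1;0 0 0 0 0 0 1;0 0 0 0 0 0 1;0 0 0 0 0 -0.05 1;0 0 0 0 0 -0.05 1"
}}

```text
time: 40.6
tcp_pos: [0.5141, -0.1415, 0.1256]
orientation: [-3.141, -0.001, 2.444]
ft_force: [0.8, -0.7, -0.4]
grip_width: 0.0197
grip_force: 30.0
```

>>> {"fn": "play_rows", "kwargs": {
  "motion": "0 0 0 0 0 -0.01 1;0 0 0 0.0433 0.0292 0 1;0 0 0 0.0433 0.0292 0 1;0 0 0 0.0433 0.0292 0 1;0 0 0 0.0433 0.0292 0 1;0 0 0 0.0433 0.0292 0 1;0 0 0 0.0432 0.0293 0 1;0 0 0 0 0 0 1;0 0 0 0 0 0.04 1;0 0 0 0 0 0.03 1"
}}

```text
time: 41.85
tcp_pos: [0.428, 0.1586, 0.0632]
orientation: [-3.141, -0.0, 2.444]
ft_force: [0.5, 0.1, -1.2]
grip_width: 0.0197
grip_force: 30.0
```

>>> {"fn": "play_rows", "kwargs": {
  "motion": "0 0 0 0 0 0 1;0 0 0 0 0 0 0.1;0 0 0 0 0 0 0.1;0 0 0 0 0 0 0.1;0 0 0 0 0 -0.05 0.1;0 0 0 0 0 -0.05 0;0 0 0 0 -0.03 -0.05 0;0 0 0 0 -0.05 -0.03 0;0 0 0 0 0 0 0;0 0 0 0 0 0 0"
}}

```text
time: 43.1
tcp_pos: [0.3771, 0.0982, 0.2445]
orientation: [3.141, 0.0, 2.443]
ft_force: [0.1, -0.1, 0.3]
grip_width: 0.0437
grip_force: 0.0
```

```bash
python3 - <<'E'
from meas import *
print(st()); p=cap("wrist"); save(p,"w6"); measure(p); print(to(.4527,-.2785,.1,140))
E
```

```text
t 43.10 tcp [0.3771 0.0982 0.2445] rpy [180.   0. 140.] F [ 0.1 -0.1  0.3] w 0.0437 gf 0.0 q6 -53
turn z 0.1  shift -0.3005 -0.2400 0.1438
```

View pics/w6.png

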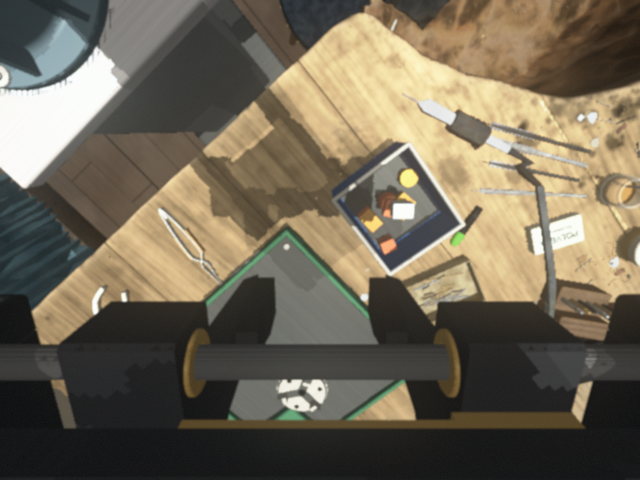

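>>> {"fn": "play_rows", "kwargs": {
  "motion": "0 0 0 -0.0376 -0.03 0 -0.3;0 0 0 -0.0376 -0.03 0 -0.3;0 0 0 -0.0376 -0.03 0 -0.3;0 0 0 -0.0376 -0.03 0 -0.3;0 0 0 -0.0376 -0.03 0 -0.3;0 0 0 -0.0375 -0.03 0 -0.3;0 0 0 -0.0375 -0.03 0 -0.3;0 0 0 -0.0375 -0.03 0 -0.3;0 0 0 0 0 0.05 -0.3;0 0 0 0 0 0.05 -0.3"
}}

```text
time: 44.7
tcp_pos: [0.4532, -0.2797, 0.1431]
orientation: [3.142, 0.001, 2.443]
ft_force: [0.2, -0.2, -0.1]
grip_width: 0.0575
grip_force: 0.0
```

>>> {"fn": "play_rows", "kwargs": {
  "motion": "0 0 0 0 0 0 -0.3;0 0 0 0 0 0 -0.3"
}}

```text
time: 44.95
tcp_pos: [0.4537, -0.2793, 0.146]
orientation: [-3.141, 0.001, 2.444]
ft_force: [0.1, -0.1, 1.1]
grip_width: 0.0572
grip_force: 0.0
```

```bash
python3 - <<'E'
from h import *
print(st()); p=cap("wrist"); W=cloud(p); Z=W[...,2]
m=(Z>.018)&(Z<.026)&(np.hypot(W[...,0]-.4527,W[...,1]+.2785)<.025)
q=(W[m][:,:2]*1000).astype(np.float32); print(len(q),cv2.minEnclosingCircle(q),np.median(Z[m])); c=np.array(cv2.minEnclosingCircle(q)[0])/1000
print(to(c[0],c[1],.012,140)); save(p,"w7")
E
```

```text
t 44.95 tcp [ 0.4537 -0.2793  0.146 ] rpy [-1.8e+02  1.0e-01  1.4e+02] F [ 0.1 -0.1  1.1] w 0.0572 gf 0.0 q6 -94
866 ((452.089111328125, -278.2768859863281), 13.969303131103516) 0.022026989471550323
turn z 0.0  shift 0.0026 -0.0002 0.1349
```

>>> {"fn": "play_rows", "kwargs": {
  "motion": "0 0 0 0.002 0 0.05 -0.3;0 0 0 0 0 0.05 -0.3;0 0 0 0 0 0.02 -0.3;0 0 0 0 0 0.0145 -0.3;0 0 0 0 0 0 -0.3;0 0 0 0 0 0 -0.3"
}}

```text
time: 45.75
tcp_pos: [0.4524, -0.2785, 0.0117]
orientation: [-3.141, 0.003, 2.444]
ft_force: [0.3, 0.5, -0.8]
grip_width: 0.0573
grip_force: 0.0
```

>>> {"fn": "play_rows", "kwargs": {
  "motion": "0 0 0 0 0 0 1;0 0 0 0 0 0 1;0 0 0 0 0 0 1;0 0 0 0 0 0 1",
  "newtons": 40
}}

```text
time: 46.25
tcp_pos: [0.4515, -0.2778, 0.0104]
orientation: [-3.142, 0.0, 2.444]
ft_force: [-0.8, 0.5, 2.6]
grip_width: 0.0267
grip_force: 40.0
```

>>> {"fn": "play_rows", "kwargs": {
  "motion": "0 0 0 0 0 -0.03 1;0 0 0 0 0 -0.05 1;0 0 0 0 0 -0.05 1;0 0 0 0 0 0 1;0 0 0 0 0 0 1"
}}

```text
time: 46.88
tcp_pos: [0.4508, -0.2771, 0.1393]
orientation: [3.141, -0.001, 2.444]
ft_force: [-0.2, -0.1, -1.7]
grip_width: 0.0267
grip_force: 40.0
```

```bash
python3 - <<'E'
from h import *
print(st()); print(to(.5351,-.0640,.1,140))
E
```

```text
t 46.88 tcp [ 0.4508 -0.2771  0.1393] rpy [ 1.8e+02 -1.0e-01  1.4e+02] F [-0.2 -0.1 -1.7] w 0.0267 gf 40.0 q6 -94
turn z 0.0  shift 0.0724 0.2174 0.0393
```

>>> {"fn": "play_rows", "kwargs": {
  "motion": "0 0 0 0.0145 0.0435 0 1;0 0 0 0.0145 0.0435 0 1;0 0 0 0.0145 0.0435 0 1;0 0 0 0.0145 0.0435 0 1;0 0 0 0.0144 0.0434 0 1;0 0 0 0 0 0 1;0 0 0 0 0 0.03 1;0 0 0 0 0 0.018 1;0 0 0 0 0 0 1;0 0 0 0 0 0 1"
}}

```text
time: 48.12
tcp_pos: [0.5357, -0.0651, 0.0924]
orientation: [-3.142, 0.0, 2.443]
ft_force: [0.3, -0.7, -0.3]
grip_width: 0.0267
grip_force: 40.0
```

```bash
python3 - <<'E'
from h import *
print(st()); print(to(.5351,-.0640,.0665,140)); p=cap("wrist"); save(p,"w8")
cv2.imwrite("pics/w8c.png",cv2.resize(p["img"][100:350,170:470,::-1],None,fx=2.2,fy=2.2))
E
```

```text
t 48.12 tcp [ 0.5357 -0.0651  0.0924] rpy [-180.    0.  140.] F [ 0.3 -0.7 -0.3] w 0.0267 gf 40.0 q6 -69
turn z -0.0  shift 0.0012 0.0004 0.0259
```

View pics/w8c.png

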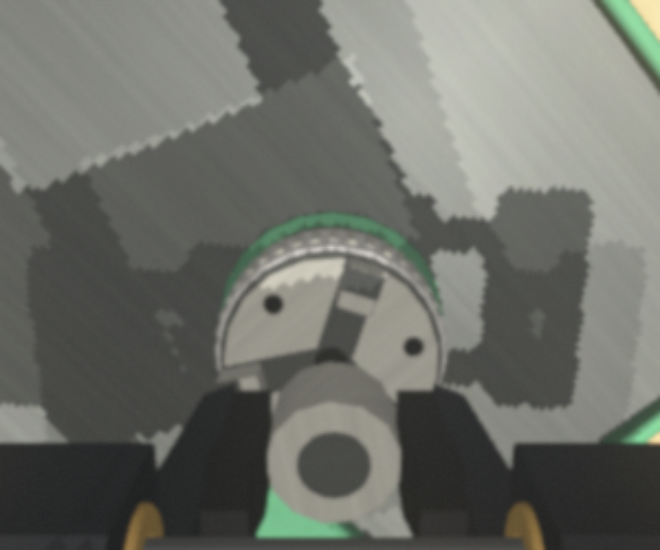

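>>> {"fn": "play_rows", "kwargs": {
  "motion": "0 0 0 0.001 0.0004 0.012 1;0 0 0 0 0 0.008 1;0 0 0 0 0 0.004 1;0 0 0 0 0 0 1;0 0 0 0 0 0 1"
}}

```text
time: 48.8
tcp_pos: [0.5353, -0.0636, 0.0683]
orientation: [3.142, 0.0, 2.444]
ft_force: [-0.4, -0.0, -0.5]
grip_width: 0.0267
grip_force: 40.0
```

>>> {"fn": "play_rows", "kwargs": {
  "motion": "0 0 0 0 0 0.001 1;0 0 0 0 0 0 1"
}}

```text
time: 49.05
tcp_pos: [0.5352, -0.0636, 0.0672]
orientation: [3.142, 0.0, 2.444]
ft_force: [1.4, -1.3, -0.7]
grip_width: 0.0266
grip_force: 40.0
```

>>> {"fn": "play_rows", "kwargs": {
  "motion": "0 0 0 0 0 0.001 1;0 0 0 0 0 0 1"
}}

```text
time: 49.3
tcp_pos: [0.535, -0.0635, 0.0661]
orientation: [-3.142, -0.0, 2.444]
ft_force: [-0.3, -0.3, -0.6]
grip_width: 0.0265
grip_force: 40.0
```

>>> {"fn": "play_rows", "kwargs": {
  "motion": "0 0 0 0 0 0.0005 1;0 0 0 0 0 0 0.3;0 0 0 0 0 0 0;0 0 0 0 0 0 -1;0 0 0 0 0 0 -1;0 0 0 0 0 0 -1;0 0 0 0 0 -0.05 -1;0 0 -10 0 0 -0.05 -1;0 0 0 0 0 0 -1;0 0 0 0 0 0 -1"
}}

```text
time: 50.55
tcp_pos: [0.5347, -0.0634, 0.1652]
orientation: [-3.141, -0.0, 2.617]
ft_force: [-1.1, -0.2, -1.0]
grip_width: 0.0881
grip_force: 0.0
```

```bash
python3 - <<'E'
from jaws import *
print(st()); p=cap("wrist"); save(p,"w9"); W=cloud(p); Z=W[...,2]
m=(Z>.071)&(Z<.085)&(np.hypot(W[...,0]-.5351,W[...,1]+.064)<.03)
q=W[m]; print(len(q),cv2.minEnclosingCircle((q[:,:2]*1000).astype(np.float32)),np.percentile(q[:,2],[5,50,95]).round(4))
A=np.c_[q[:,:2]-q[:,:2].mean(0),np.ones(len(q))]; print("tilt",np.linalg.lstsq(A,q[:,2],rcond=None)[0])
jaws(p); print(to(.5351,-.064,.034,150))
E
```

```text
t 50.55 tcp [ 0.5347 -0.0634  0.1652] rpy [-180.    -0.   149.9] F [-1.1 -0.2 -1. ] w 0.0881 gf 0.0 q6 -79
1127 ((536.485595703125, -63.00376892089844), 13.981161117553711) [0.0754 0.077  0.0781]
tilt [ 0.02199827 -0.02038764  0.07683828]
0 150 [19.  19.8 27.7 28.3]
120 224 [12.9 13.5 28.4 29.1]
240 192 [17.9 18.4 27.5 28.3]
turn z -0.1  shift -0.0012 -0.0002 0.1303
```

>>> {"fn": "play_rows", "kwargs": {
  "motion": "0 0 0 -0.0008 0 0.05 -1;0 0 0 0 0 0.04 -1;0 0 0 0 0 0.025 -1;0 0 0 0 0 0.0155 -1;0 0 0 0 0 0 -1;0 0 0 0 0 0 -1"
}}

```text
time: 51.35
tcp_pos: [0.5364, -0.0641, 0.0358]
orientation: [3.141, 0.001, 2.618]
ft_force: [0.1, 0.0, 0.8]
grip_width: 0.088
grip_force: 0.0
```

>>> {"fn": "play_rows", "kwargs": {
  "motion": "0 0 0 0 0 0 1;0 0 0 0 0 0 1;0 0 0 0 0 0 1;0 0 0 0 0 0 1;0 0 0 0 0 0 1",
  "newtons": 50
}}

```text
time: 51.98
tcp_pos: [0.5353, -0.0656, 0.0357]
orientation: [-3.139, 0.0, 2.619]
ft_force: [-4.5, -8.1, 3.6]
grip_width: 0.0607
grip_force: 50.0
```

>>> {"fn": "play_rows", "kwargs": {
  "motion": "0 0 9 0 0 0 1;0 0 9 0 0 0 1;0 0 9 0 0 0 1;0 0 9 0 0 0 1;0 0 0 0 0 0 1;0 0 0 0 0 0 1"
}}

```text
time: 52.72
tcp_pos: [0.5353, -0.0657, 0.0357]
orientation: [-3.14, 0.002, 1.989]
ft_force: [-4.9, -6.8, 3.9]
grip_width: 0.061
grip_force: 50.0
```

```bash
python3 - <<'E'
from h import *
print(st(), manip.read_state()["ft_torque"])
E
```

```text
t 52.73 tcp [ 0.5353 -0.0657  0.0357] rpy [-1.799e+02  1.000e-01  1.140e+02] F [-4.9 -6.8  3.9] w 0.0610 gf 50.0 q6 -43 [-1.28890207  0.96751664 -0.35650591]
```

>>> {"fn": "play_rows", "kwargs": {
  "motion": "0 0 9 0 0 0 1;0 0 3 0 0 0 1;0 0 0 0 0 0 1"
}}

```text
time: 53.1
tcp_pos: [0.5353, -0.0656, 0.0357]
orientation: [-3.14, 0.002, 1.78]
ft_force: [-5.1, -8.0, 4.0]
grip_width: 0.0611
grip_force: 50.0
```

```bash
python3 - <<'E'
from h import *
print(st(), manip.read_state()["ft_torque"])
E
```

```text
t 53.10 tcp [ 0.5353 -0.0656  0.0357] rpy [-1.799e+02  1.000e-01  1.020e+02] F [-5.1 -8.   4. ] w 0.0611 gf 50.0 q6 -31 [-1.27515916  1.0170931  -0.20360471]
```

>>> {"fn": "play_rows", "kwargs": {
  "motion": "0 0 5 0 0 0 1;0 0 0 0 0 0 1"
}}

```text
time: 53.35
tcp_pos: [0.5352, -0.0656, 0.0357]
orientation: [-3.14, 0.002, 1.693]
ft_force: [-5.0, -7.3, 5.4]
grip_width: 0.0611
grip_force: 50.0
```

```bash
python3 - <<'E'
from h import *
print(st(), manip.read_state()["ft_torque"])
E
```

```text
t 53.35 tcp [ 0.5352 -0.0656  0.0357] rpy [-1.799e+02  1.000e-01  9.700e+01] F [-5.  -7.3  5.4] w 0.0611 gf 50.0 q6 -26 [-1.24962243  1.0294597   0.04603849]
```

>>> {"fn": "play_rows", "kwargs": {
  "motion": "0 0 5 0 0 0 1;0 0 0 0 0 0 1"
}}

```text
time: 53.6
tcp_pos: [0.5352, -0.0656, 0.0357]
orientation: [-3.14, 0.003, 1.606]
ft_force: [-4.1, -7.2, 3.8]
grip_width: 0.0611
grip_force: 50.0
```

```bash
python3 - <<'E'
from h import *
print(st(), manip.read_state()["ft_torque"])
E
```

```text
t 53.60 tcp [ 0.5352 -0.0656  0.0357] rpy [-179.9    0.2   92. ] F [-4.1 -7.2  3.8] w 0.0611 gf 50.0 q6 -21 [-1.19510733  1.12230127  0.19338724]
```

>>> {"fn": "play_rows", "kwargs": {
  "motion": "0 0 5 0 0 0 1;0 0 0 0 0 0 1"
}}

```text
time: 53.85
tcp_pos: [0.5352, -0.0657, 0.0357]
orientation: [-3.14, 0.003, 1.52]
ft_force: [-5.7, -8.0, 3.7]
grip_width: 0.061
grip_force: 50.0
```

```bash
python3 - <<'E'
from h import *
print(st(), manip.read_state()["ft_torque"])
E
```

```text
t 53.85 tcp [ 0.5352 -0.0657  0.0357] rpy [-179.9    0.2   87.1] F [-5.7 -8.   3.7] w 0.0610 gf 50.0 q6 -16 [-1.23576629  1.12070871  0.47184099]
```

>>> {"fn": "play_rows", "kwargs": {
  "motion": "0 0 3 0 0 0 1;0 0 0 0 0 0 1"
}}

```text
time: 54.1
tcp_pos: [0.5352, -0.0656, 0.0357]
orientation: [-3.14, 0.003, 1.468]
ft_force: [-4.2, -6.9, 3.9]
grip_width: 0.061
grip_force: 50.0
```

```bash
python3 - <<'E'
from h import *
print(st(), manip.read_state()["ft_torque"])
E
```

```text
t 54.10 tcp [ 0.5352 -0.0656  0.0357] rpy [-179.9    0.2   84.1] F [-4.2 -6.9  3.9] w 0.0610 gf 50.0 q6 -13 [-1.21129798  1.14661695  0.65810769]
```

>>> {"fn": "play_rows", "kwargs": {
  "motion": "0 0 0 0 0 0 1;0 0 0 0 0 0 -1;0 0 0 0 0 0 -1;0 0 0 0 0 0 -1;0 0 0 0 0 -0.05 -1;0 0 0 0 0 -0.05 -1;0 0 0 0 0 -0.05 -1;0 0 0 0 0 0 -1;0 0 0 0 0 0 -1"
}}

```text
time: 55.22
tcp_pos: [0.5354, -0.0636, 0.1846]
orientation: [-3.141, -0.0, 1.466]
ft_force: [-0.7, 0.6, -1.1]
grip_width: 0.0883
grip_force: 0.0
```

```bash
python3 - <<'E'
from jaws import *
from meas import measure
print(st()); p=cap("wrist"); save(p,"w10"); W=cloud(p); Z=W[...,2]
m=(Z>.071)&(Z<.085)&(np.hypot(W[...,0]-.5351,W[...,1]+.064)<.03)
q=W[m]; print(len(q),cv2.minEnclosingCircle((q[:,:2]*1000).astype(np.float32)),np.percentile(q[:,2],[5,50,95]).round(4))
jaws(p); print("offcuts left:"); measure(p)
for m in manip.mark_of(p,"start_button_top")[:2]: print("button",m["score"],m["at"],world(p,m["at"]))
m=(Z>.0545)&(Z<.067)&(np.hypot(W[...,0]-.419,W[...,1]+.154)<.025); b=W[m]; print(len(b),cv2.minEnclosingCircle((b[:,:2]*1000).astype(np.float32)),np.median(b[:,2]))
cv2.imwrite("pics/w10c.png",cv2.resize(p["img"][60:340,120:520,::-1],None,fx=2,fy=2))
t=cap("top"); print("top:"); measure(t); W=cloud(t); Z=W[...,2]; m=(abs(W[...,0]-.430)<.046)&(abs(W[...,1]-.150)<.040); print("tin max z",np.nanpercentile(Z[m],[50,90,99]))
E
```

```text
t 55.23 tcp [ 0.5354 -0.0636  0.1846] rpy [-180.   -0.   84.] F [-0.7  0.6 -1.1] w 0.0883 gf 0.0 q6 -13
980 ((535.4287109375, -63.481781005859375), 13.949115753173828) [0.0753 0.077  0.0781]
0 158 [14.2 15.  23.7 24.4]
120 183 [13.2 13.8 24.  24.7]
240 96 [17.1 17.7 23.3 23.8]
offcuts left:
15 ((427.88067626953125, -159.4481201171875), 4.148425579071045) 0.06080738635977678
top:
tin max z [0.00525391 0.03599586 0.04248857]
```

View pics/w10c.png

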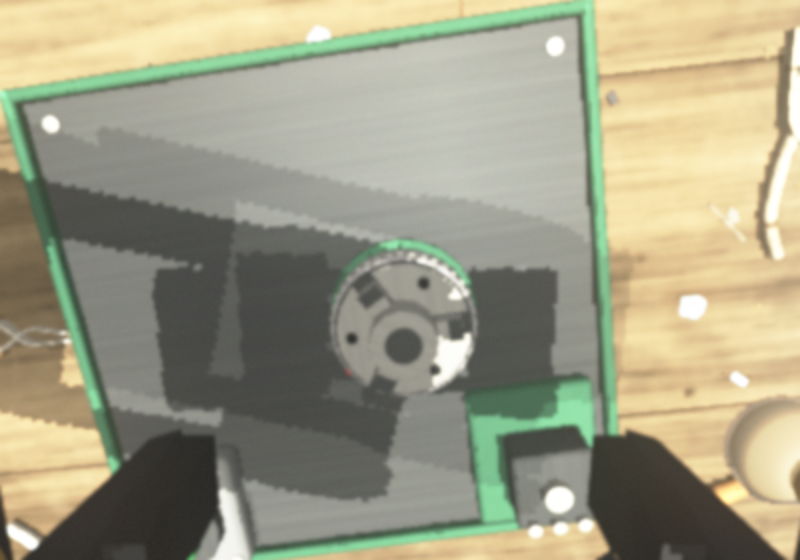

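>>> {"fn": "play_rows", "kwargs": {
  "motion": "0 0 0 -0.0337 -0.0355 0 1;0 0 0 -0.0337 -0.0355 0 1;0 0 0 -0.0337 -0.0354 0 1;0 0 0 0 0 0.05 1;0 0 0 0 0 0.04 1;0 0 0 0 0 0.02 1;0 0 0 0 0 0 1;0 0 0 0 0 0 1",
  "newtons": 20
}}

```text
time: 56.98
tcp_pos: [0.4201, -0.1538, 0.0761]
orientation: [3.14, 0.001, 1.466]
ft_force: [0.3, 0.2, 0.9]
grip_width: 0.0105
grip_force: 0.0
```

```bash
python3 - <<'E'
from h import *
print(st()); print(to(.419,-.153,.066))
E
```

```text
t 56.98 tcp [ 0.4201 -0.1538  0.0761] rpy [179.9   0.   84. ] F [0.3 0.2 0.9] w 0.0105 gf 0.0 q6 -29
turn z -0.0  shift 0.0007 -0.0012 0.0101
```

>>> {"fn": "play_rows", "kwargs": {
  "motion": "0 0 0 0.0007 -0.001 0.008 1;0 0 0 0 0 0.006 1;0 0 0 0 0 0 1;0 0 0 0 0 0 1"
}}

```text
time: 57.48
tcp_pos: [0.4187, -0.1526, 0.0614]
orientation: [3.141, 0.0, 1.466]
ft_force: [0.4, 0.2, 1.6]
grip_width: 0.0004
grip_force: 1.0
```

>>> {"fn": "play_rows", "kwargs": {
  "motion": "0 0 0 0 0 0.003 1;0 0 0 0 0 0 1;0 0 0 0 0 0 1"
}}

```text
time: 57.85
tcp_pos: [0.4187, -0.1527, 0.0583]
orientation: [3.141, 0.0, 1.466]
ft_force: [0.5, 1.0, 3.8]
grip_width: 0.0006
grip_force: 1.8
```

>>> {"fn": "play_rows", "kwargs": {
  "motion": "0 0 0 0 0 0.003 1;0 0 0 0 0 0 1;0 0 0 0 0 0 1"
}}

```text
time: 58.22
tcp_pos: [0.4188, -0.1527, 0.0562]
orientation: [3.141, 0.0, 1.466]
ft_force: [-4.0, 2.3, 17.5]
grip_width: 0.0003
grip_force: 8.7
```

>>> {"fn": "play_rows", "kwargs": {
  "motion": "0 0 0 0 0 0.0004 1;0 0 0 0 0 0 1;0 0 0 0 0 -0.01 1;0 0 0 0 0 -0.05 1;0 0 0 0 0 -0.05 1;0 0 0 0 0 -0.05 1;0 0 0 -0.05 0 0 1;0 0 0 -0.05 0 0 1;0 0 0 0 0 0 1;0 0 0 0 0 0 1"
}}

```text
time: 59.48
tcp_pos: [0.4076, -0.2513, 0.214]
orientation: [-3.14, -0.002, 1.465]
ft_force: [0.5, -0.4, 0.0]
grip_width: -0.0002
grip_force: 0.0
```

```bash
python3 - <<'E'
from jaws import *
from meas import measure
print(st()); p=cap("top"); save(p,"t3"); print("tray:"); measure(p)
W=cloud(p); Z=W[...,2]
m=(Z>.071)&(Z<.085)&(np.hypot(W[...,0]-.534,W[...,1]+.066)<.025); q=W[m]; print("blank",len(q),cv2.minEnclosingCircle((q[:,:2]*1000).astype(np.float32)),np.median(q[:,2]))
jaws(p,(.5335,-.0665))
m=np.hypot(W[...,0]-.4175,W[...,1]+.156)<.008; print("button z",np.nanmedian(Z[m]))
cv2.imwrite("pics/t3c.png",cv2.resize(p["img"][120:400,130:530,::-1],None,fx=2,fy=2))
E
```

```text
t 59.48 tcp [ 0.4076 -0.2513  0.214 ] rpy [-1.799e+02 -1.000e-01  8.400e+01] F [ 0.5 -0.4  0. ] w -0.0002 gf 0.0 q6 -40
tray:
blank 182 ((534.1203002929688, -66.99102783203125), 13.807812690734863) 0.07721230537660556
0 29 [15.3 15.6 24.4 24.8]
120 31 [13.1 13.7 22.7 23.3]
240 31 [14.5 15.4 23.5 24.3]
button z 0.062234686868016975
```

View pics/t3c.png

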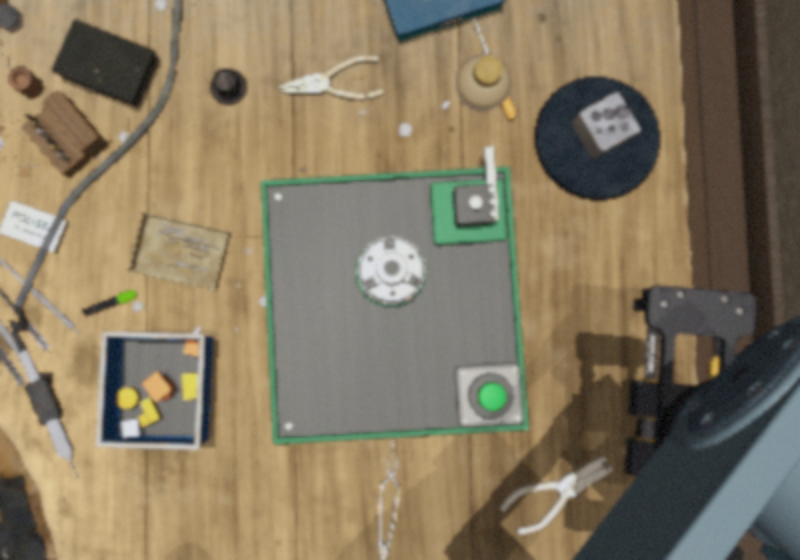

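```bash
python3 -c "
from bench import manip; print(manip.finish_job())"
```

```text
the job is handed in; nothing more can be done
None
```

The job is handed in at about 60 s: the stub and all six offcuts are in the tin, the blank is clamped in the chuck, and the start button was pressed fully down and came back up. The stub was not directly visible in the last picture, where a copper offcut seems to lie on top of it.

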